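Free the long remote from its keeper box

TASK

Swing the hold-down arm of the wooden box up and over until it lies back on its stop outside the box. Then take the long black remote lying in the box, tilt it and draw it out through the opening, which is shorter than the remote. Finish while still holding it in the gripper, at rest, its whole length at least 5 cm above the box's rim: do not put it down or let go, and leave the other things where they stand.

Things in the scene. Friction and masses are not known exactly. Their poses are not given: they have to be found in the camera images.
- box: wooden box, fixed to the cabinet top, 272 mm long (its x), 156 wide (y), 70 high (z); origin under its centre, x towards the end away from the robot. Walls 8 mm, inner floor at z = 8. Two low rests (12 mm wide, tops at z = 18) cross the floor at x = -45 and x = 85 mm; the remote lies on them. Its top is part decked, part open (see deck_edge)
- deck_edge (a point): middle of the edge of the box's fixed deck, at (-20, 0, 70) mm of the box frame. The deck, 8 mm thick, top flush with the rim (z = 70, underside z = 62), covers the robot-side part of the box from x = -136 to this edge; the opening is the rest of the top: x = -20 to 128 mm, y = -70 to 70 mm
- clamp_hinge (a point): hinge of the steel hold-down arm, on a bracket on the box's +y side wall, at (80, 90, 92) mm of the box frame; its axis runs along the box's x. Shut, the arm lies level across the opening and its rubber foot (20 mm across, 90 mm from the hinge, reaching 53 mm below the arm) stands just over the remote
- clamp (a joint): hold-down arm: 0 = shut, level across the opening. The value (rad) grows as the free end rises and swings over to the box's +y side; at 2.9 it lies back on its stop outside the box. No latch: it weighs 120 g and falls back to shut by its own weight until past about 1.7 rad, beyond which it falls over to its stop in about 1 s
- clamp_grip (a point): centre of the black barrel grip at the arm's free end, 112 mm from the hinge: a cylinder 20 mm across and 20 mm long, its axis along the box's x, its two flat ends free to pinch; it can turn between the fingers. The arm is 16 mm wide, 8 mm thick. With the arm shut the grip is at (80, -22, 92) mm of the box frame
- remote_mid (a point): centre and balance point of the long black remote lying in the box: 220 mm long (its x), 36 wide (y), 20 thick (z up), about 130 g. Lying on the rests its centre is 28 mm above the cabinet top. Its x points roughly along the box's x, towards the open end. Its tail lies under the deck; the rest is seen through the opening
- remote_lead (a point): middle of the remote's end under the opening (+110 mm along its x)
- remote_tail (a point): middle of the remote's end under the deck (-110 mm along its x)
- caddy: tall round aluminium caddy, 76 mm across and 150 mm high, a white and a black remote standing in it and poking out to 210 mm above the base; not to be disturbed; origin under its base
- elephant: white ceramic elephant figurine, about 160 mm long, 110 mm high; not to be disturbed; origin under its feet
- candle: amber glass candle jar with wooden lid, 72 mm across, 85 mm high; not to be disturbed; origin under its base
- tray: dark hard silicone tray 70 x 120 x 16 mm; not to be disturbed; origin under its centre
- battery0: loose AA battery, 14 mm across, 50 mm long, lying in the tray along its own y; not to be disturbed
- battery1: loose AA battery like the other, lying in the tray; not to be disturbed
- case: grey spectacle case 160 x 60 x 42 mm; not to be disturbed; origin under its centre
- coasters: stack of four round cork coasters, 94 mm across, 24 mm high; not to be disturbed; origin under its centre
Things that resemble listed ones, but are neither listed nor needed, are in the scene too. Of the things like the part that bears remote_mid, leave any that is green; of the rest the larger one is meant.

How it is judged:
By the outcome, as a careful person would: the job done as asked, in the order asked, and still so for the second after the job is handed in, while the arm keeps its last pose, push and grip.
It also fails if it takes over 56 s, if anything falls off the work surface, if the arm or the gripper's body presses on something with over 40 N, if the wrist force passes 120 N, or if a joint passes its speed limit or range.

ROBOT

A 6-joint arm with a two-finger parallel gripper is mounted at the origin on the work surface. World frame = base frame: x ahead of the robot, y to its left, z up, the work surface at z = 0. Lengths are in m, angles in rad, forces in N, time in s.
With the tool pointing down it reaches from about 0.425 to 1.125 m from the base axis. Payload 14.9 kg.
Tool frame: the origin (TCP) lies between the finger pads; the fingertips stand 14 mm ahead of it and the grasp point (between the pads) lies 5 mm behind it (robot.tcp_to_tips is the z of the fingertips in the tool frame, in m); z points along the fingers, y is the line along which they close (so a half turn about z gives the same grasp; the last joint's range is limited). The gripper opens to 91 mm and grips with 3 to 60 N. Pads are 32 mm wide; open, the fingers measure 118 mm over their backs; the gripper's body (76 mm by 178 mm) begins 60 mm behind the grasp point.
Start: joints at [1.089, 0.379, 1.734, -0, 1.028, -0.033], TCP at [0.304, 0.631, 0.228] pointing down, gripper open.
Joint ranges: [-2.77, 2.77], [-0.74, 2.19], [0, 2.66], [-1.06, 4.2], [0.31, 2.87], [-3.08, 3.08]. Speed limits (rad/s): [1.89, 1.89, 2.39, 3.14, 3.14, 3.14].

INTERFACE

Orientations are given as [roll, pitch, yaw] about the fixed x, y, z axes, in that order (R = Rz(yaw) Ry(pitch) Rx(roll)).
In Python, from rig import robot, ungrasp, grab, solver, cams, ticket, spot_in, cut_out, sensors gives the robot as it stands. The module is installed in compiled form; this text tells all that it offers. Calls block until the motion is done:
- robot.move_ptp(position, orientation): joint-space move of the TCP to a pose.
- robot.move_l(position, feed=0.15, rotation=None, contact_N=None): straight line of the TCP; rotation=None keeps the orientation; feed is the mean speed in m/s. With contact_N (N) it stops when the force on the tool has changed by that much, and returns True; else False.
- robot.move_j(angles): joint-space move.
- ungrasp() and grab(squeeze=None): open the fingers fully, or close them until they stop; squeeze is the grip in N (None keeps the last).
- robot.sleep(seconds).
- solver.solve_ik(position, orientation): joint angles nearest the present ones, or None.
- cams.camera(name): name is "scene" or "top" or "wrist"; returns a dict with "image" (384x512x3 uint8, red, green, blue), "K" (3x3 intrinsics, pixels), "pose" (4x4, takes a point from camera to world coordinates); the wrist camera has in their place "mount" (4x4, takes a point from camera to tool coordinates, whose origin is the TCP and whose axes are the flange's). Camera axes: x right, y up, looking along -z (the intrinsics and any distortion apply to the point x, -y, -z); pixel columns grow to the right and rows downward; lengths in m; the calibration is good to about 2 mm. A picture is of the moment at which its call begins: read the wrist's pose just before it. There is no depth.
A pose or a line that the arm cannot do raises robot.MotionError and nothing moves.
- ticket.job_done(): hands the job in; it is judged then, once.
Trained networks look in the newest picture that a camera, given by its name, has taken for a name from the list of things; names that differ only in an ending like _2 or _b are one class to them, and where a whole thing is asked for, a point or a joint stands for the part that bears it (a point fixed in the world has none). Each returns a list of dicts, best first, with "score" (0 to 1); they miss things now and then, are a little off and sometimes report something else, mostly with a low value. They report only what shows in the picture. A call takes as long as a camera call. They do not tell look-alikes from the thing itself.
- spot_in(camera, target): "box" ([centre column, centre row, width, height] in pixels, round what is visible of it).
- cut_out(camera, target): "mask" (384x512 bool, what is visible of it) and "box" ([centre column, centre row, width, height] in pixels, round what is visible of it).
Readings, each from a call of its own:
- sensors.read_time_s(): time.
- sensors.read_q(): joint angles.
- sensors.read_dq(): joint speeds.
- sensors.read_effort(): joint torques, N m.
- sensors.read_tcp_pos(): TCP position.
- sensors.read_tcp_rot(): TCP orientation.
- sensors.read_force(): force on the tool from outside, world axes, zero at the start.
- sensors.read_torque(): the same for the moment, N m.
- sensors.read_finger_gap(): finger opening in m.
- sensors.read_finger_force(): force on a finger pad.
Only numpy, scipy, OpenCV 4.12 (cv2) and the standard library are available. Lean on these libraries where they do the work, as an engineer would, in place of code of your own. Each camera call takes 0.05 s, during which the arm holds its last target. There are 200 camera calls.

## Working session

There is one attempt and no reset: what is moved stays moved. The work goes in short steps, each a Python script; the robot and the scene stay as the last script left them, time stands still between calls to the robot, and variables do not carry over. Pictures are saved under pics/ and viewed, at most 10 in all, crops included, and the job is handed in when it is done.

```bash
mkdir -p pics
python3 - <<'E'
from rig import *
import cv2, numpy as np
ims=[]
for c in ("scene","top"):
    d=cams.camera(c); ims.append(d["image"]); print(c,d["K"].tolist(),np.round(d["pose"],4).tolist(),[k for k in d])
    for t in ("box","remote_mid","clamp","clamp_grip","caddy"):
        print(t,[(np.round(r["box"]).tolist(),round(r["score"],2)) for r in spot_in(c,t)][:5])
    cv2.imwrite(f"pics/{c}0.png",cv2.resize(d["image"][:,:,::-1],(800,600)))
d=cams.camera("wrist");print(d["K"].tolist(),np.round(d["mount"],4).tolist(),list(d)); print(sensors.read_time_s(),sensors.read_tcp_rot(),robot.tcp_to_tips)
E
```

```text
scene [[441.83095415695686, 0.0, 257.8404219047874], [0.0, 441.83095415695686, 192.99747423177035], [0.0, 0.0, 1.0]] [[-0.7431, -0.5486, 0.3831, 1.0387], [0.6691, -0.6141, 0.4185, 0.5632], [0.0057, 0.5674, 0.8234, 1.1454], [0.0, 0.0, 0.0, 1.0]] ['image', 'K', 'pose']
box [([272.0, 185.0, 103.0, 82.0], 0.86)]
remote_mid [([262.0, 188.0, 44.0, 25.0], 0.95), ([162.0, 195.0, 54.0, 52.0], 0.74), ([345.0, 219.0, 36.0, 38.0], 0.65)]
clamp [([254.0, 190.0, 20.0, 33.0], 0.76)]
clamp_grip [([254.0, 190.0, 22.0, 38.0], 0.77), ([198.0, 243.0, 44.0, 39.0], 0.63), ([260.0, 188.0, 47.0, 27.0], 0.39)]
caddy [([426.0, 244.0, 46.0, 55.0], 0.55)]
top [[379.3298127970017, 0.0, 265.1902361711768], [0.0, 379.3298127970017, 191.9795711620448], [0.0, 0.0, 1.0]] [[-0.0385, 0.9776, -0.2068, 0.3272], [-0.9993, -0.0383, 0.005, 0.0308], [-0.0031, 0.2068, 0.9784, 1.1891], [0.0, 0.0, 0.0, 1.0]] ['image', 'K', 'pose']
box [([274.0, 223.0, 67.0, 96.0], 0.73)]
remote_mid [([203.0, 258.0, 11.0, 53.0], 0.86), ([334.0, 140.0, 29.0, 65.0], 0.65), ([279.0, 214.0, 15.0, 25.0], 0.61)]
clamp [([271.0, 193.0, 41.0, 11.0], 0.57)]
clamp_grip [([268.0, 192.0, 44.0, 18.0], 0.7), ([270.0, 136.0, 37.0, 27.0], 0.24)]
caddy [([115.0, 280.0, 53.0, 29.0], 0.66)]
[[331.55542050467625, 0.0, 253.08538004090892], [0.0, 331.55542050467625, 193.4021467967875], [0.0, 0.0, 1.0]] [[-0.0003, 0.956, 0.2934, 0.0827], [1.0, 0.0003, -0.0002, -0.0003], [-0.0003, 0.2934, -0.956, -0.1582], [0.0, 0.0, 0.0, 1.0]] ['image', 'K', 'mount']
0.65 [-3.14159169e+00 -2.78258047e-06  2.69277615e+00] 0.014
```

View pics/scene0.png

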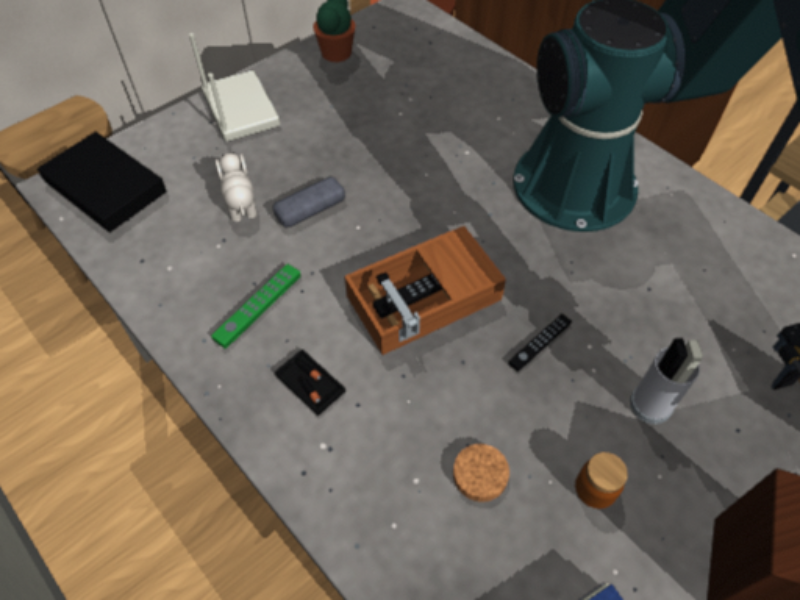

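View pics/top0.png

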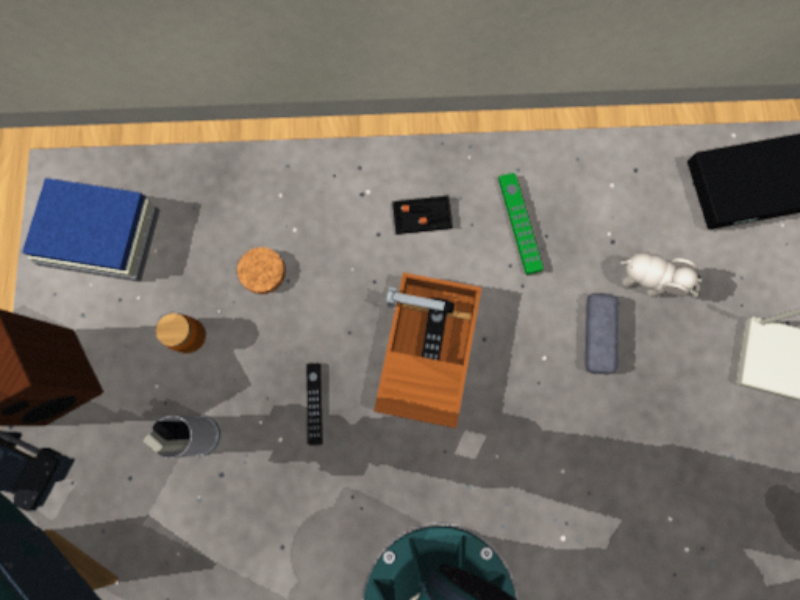

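The scene picture (800 px scale) shows the box at (425,288), with the arm across its opening and the black remote inside at (410,293).

Things that could be taken for the remote, in top picture pixels:
- The black remote in the box at (433,335). I choose this one: it is larger and lies under the clamp.
- The small black remote on the table at (314,403).
- The green remote at (520,222), to be left.
- The caddy's remotes at (170,437).

Next I go above the box and take two close views.

```bash
cat > h.py <<'E'
from rig import *
import numpy as np, cv2, json
from scipy.spatial.transform import Rotation as Ro
from scipy.optimize import least_squares
def view(name):
    p,r=np.array(sensors.read_tcp_pos()),np.array(sensors.read_tcp_rot())
    d=cams.camera(name)
    if name=="wrist":
        T=np.eye(4); T[:3,:3]=Ro.from_euler("xyz",r).as_matrix(); T[:3,3]=p; T=T@d["mount"]
    else: T=d["pose"]
    return d["image"],d["K"],np.array(T)
def proj(K,T,X):
    c=(np.asarray(X)-T[:3,3])@T[:3,:3]; c=c*[1,-1,-1]
    u=c@K.T; return u[...,:2]/u[...,2:]
def onplane(K,T,uv,z):
    uv=np.atleast_2d(uv).astype(float); d=np.c_[uv,np.ones(len(uv))]@np.linalg.inv(K).T*[1,-1,-1]@T[:3,:3].T
    return T[:3,3]+d*((z-T[2,3])/d[:,2])[:,None]
def tri(obs): # [(K,T,uv)]
    return least_squares(lambda X:np.concatenate([proj(K,T,X)-uv for K,T,uv in obs]),[.6,0,.05]).x
def rpy(x,z): # tool axes in world -> rpy ; y = z cross x
    z=z/np.linalg.norm(z); x=x-z*(x@z); x=x/np.linalg.norm(x)
    return Ro.from_matrix(np.c_[x,np.cross(z,x),z]).as_euler("xyz")
E
python3 - <<'E'
from h import *
im,K,T=view("top")
s=0.64
c=onplane(K,T,np.array([[403,275],[481,288],[456,425],[376,411]])*s,.07); print(np.round(c,3))
m=c.mean(0); ax=(c[0]+c[1]-c[2]-c[3]); yaw=np.arctan2(ax[1],ax[0]); print(m,yaw,np.linalg.norm(c[0]-c[1]),np.linalg.norm(c[0]-c[3]))
bx=np.array([np.cos(yaw),np.sin(yaw),0]); by=np.array([-bx[1],bx[0],0])
for sg in(1,-1):
  q=solver.solve_ik([m[0],m[1],.3],rpy(sg*by,np.array([0,0,-1.]))); print(sg,q)
  q=solver.solve_ik([m[0],m[1],.3],rpy(sg*bx,np.array([0,0,-1.]))); print('x',sg,q)
# tool x: by*sg ; camera at +x looking -x
sg=-1 
rot=rpy(sg*by,np.array([0,0,-1.]))
views=[]
for i,(a,b,z) in enumerate([(.05,0.02,.30),(.02,.12,.26)]):
    p=m+a*bx+b*by; p[2]=z
    robot.move_ptp(p.tolist(),rot.tolist())
    im,K,T=view("wrist"); views.append((K.tolist(),T.tolist()))
    for t in("clamp_grip","remote_mid","box","clamp"): print(i,t,[(np.round(r["box"],1).tolist(),round(r["score"],2)) for r in spot_in("wrist",t)][:3])
    cv2.imwrite(f"pics/w{i}.png",cv2.resize(im[:,:,::-1],(800,600),interpolation=cv2.INTER_CUBIC))
json.dump(views,open("views.json","w")); print(sensors.read_time_s(),sensors.read_q())
E
```

```text
[[ 0.614  0.045  0.07 ]
 [ 0.582 -0.105  0.07 ]
 [ 0.325 -0.043  0.07 ]
 [ 0.356  0.104  0.07 ]]
[0.46934324 0.00056283 0.07      ] -0.23092116822076567 0.15346566878641635 0.2649582898540808
1 [-4.84650296e-02 -9.09637197e-02  2.13455618e+00 -4.44089210e-16
  1.09800019e+00  1.82456139e-01]
x 1 [-4.84650296e-02 -9.09637197e-02  2.13455618e+00 -4.44089210e-16
  1.09800019e+00  1.75325247e+00]
-1 [-4.84650296e-02 -9.09637197e-02  2.13455618e+00 -4.44089210e-16
  1.09800019e+00 -2.95913652e+00]
x -1 [-0.04846503 -0.09096372  2.13455618  0.          1.09800019 -1.38834019]
0 clamp_grip [([225.7, 177.3, 23.3, 113.6], 0.6)]
0 remote_mid [([260.1, 139.9, 108.5, 33.8], 0.93)]
0 box [([296.8, 157.2, 247.1, 152.4], 0.64)]
0 clamp [([227.6, 178.8, 19.9, 116.4], 0.83)]
1 clamp_grip [([186.8, 83.8, 32.8, 148.2], 0.68), ([233.2, 51.7, 125.6, 42.0], 0.34)]
1 remote_mid [([376.1, 223.1, 125.6, 51.2], 0.75), ([230.2, 52.4, 126.8, 40.3], 0.65)]
1 box [([272.9, 79.0, 293.9, 158.1], 0.66), ([234.8, 51.2, 120.4, 39.7], 0.18)]
1 clamp [([187.6, 81.8, 30.4, 150.3], 0.66), ([43.8, 117.0, 87.5, 113.7], 0.38)]
4.1833 [ 1.69542364e-01  6.51586486e-02  2.05883598e+00 -4.62551812e-05
  1.01682568e+00 -2.73991442e+00]
```

View pics/w0.png

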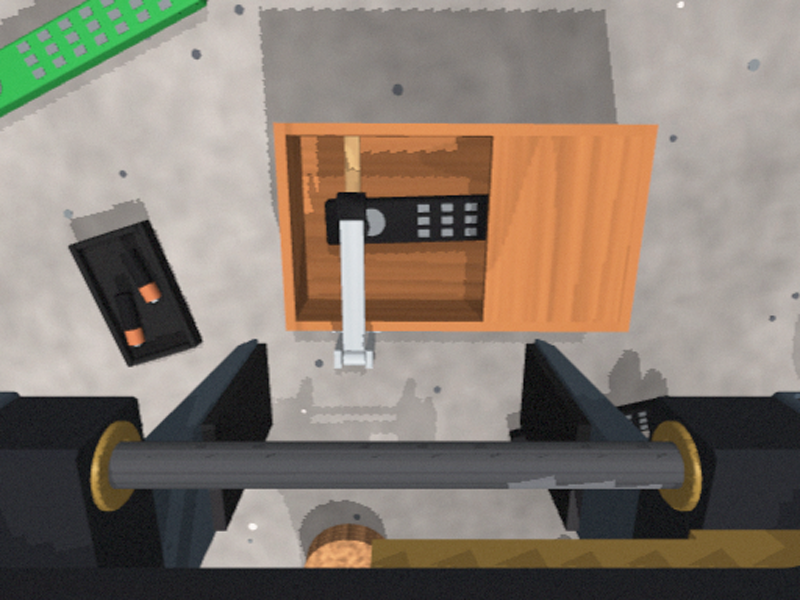

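View pics/w1.png

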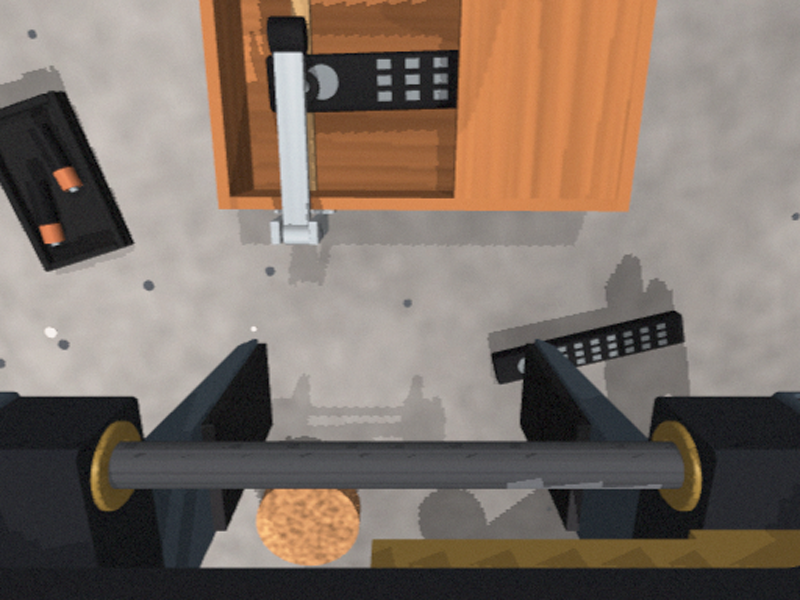

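The wrist views show these points (800 px scale):
- **w0:** box rim corners (275,125), (657,126), (629,331), (288,330); black grip at (351,207); remote lead end x≈327, rows 200–244.
- **w1:** +y rim corners (219,209) and (629,211); grip at (287,33).

I fit the box pose from these.

```bash
cat > fit.py <<'E'
from h import *
V=[(np.array(k),np.array(t)) for k,t in json.load(open("views.json"))]
s=.64
B=[(0,(136,-78,70),(275,125)),(0,(-136,-78,70),(657,126)),(0,(-136,78,70),(629,331)),(0,(136,78,70),(288,330)),(0,(-20,-70,70),(493,136)),(0,(-20,70,70),(484,321)),
(1,(136,78,70),(219,209)),(1,(-136,78,70),(629,211)),(1,(-20,70,70),(456,197))]
def bp(v,P): c,s_=np.cos(v[3]),np.sin(v[3]); return np.array(P)/1000@np.array([[c,s_,0],[-s_,c,0],[0,0,1]])+v[:3]
f=lambda v:np.concatenate([proj(*V[i],bp(v,P))-np.array(u)*s for i,P,u in B])
r=least_squares(f,[.47,0,0,-.23]); v=r.x; print("box",np.round(v,4),"res",np.round(r.fun,1))
v2=v.copy(); v2[2]=0
inv=lambda X:(bp([0,0,0,-v[3]],(np.asarray(X)-v[:3])*1000))*1000
tr=lambda a,b:np.round(inv(tri([(*V[0],np.array(a)*s),(*V[1],np.array(b)*s)])),1)
print("grip",tr((351,207),(287,33)))
print("remote lead corners",tr((327,200),(270,55)),tr((327,244),(270,110)))
for i,pts in((0,[(327,200),(327,244),(487,196),(487,240)]),(1,[(270,55),(270,110),(457,51),(457,107)])):
    print(np.round([inv(x) for x in onplane(*V[i],np.array(pts)*s,.038+v[2])],1).tolist())
np.save("box.npy",v)
E
python3 fit.py
```

```text
box [ 0.4705  0.0018 -0.0005 -0.2331] res [-0.3 -0.8  0.5 -1.  -0.4  0.  -0.3  0.2  0.4 -0.  -0.3  0.2  1.2  0.4
 -0.3  0.1 -0.5  0.9]
grip [ 80.3 -23.   99.5]
remote lead corners [104.8 -21.3  35.9] [105.8  13.7  40.7]
[[104.9, -21.3, 38.0], [106.2, 14.3, 38.0], [-23.1, -24.8, 38.0], [-25.0, 10.7, 38.0]]
[[104.0, -21.1, 38.0], [106.3, 13.6, 38.0], [-21.3, -23.9, 38.0], [-22.6, 11.2, 38.0]]
```

Box fit: residuals are about 1 px and the base is at z≈0. The grip lands at (80,-23), as the text says. The remote's lead end is at x=105, y=-4, so its mid is at about (-5,-6) with yaw 0.024. All of this agrees with the description, so I start with the clamp swing.

```bash
cat >> h.py <<'E'
v=np.array([.4705,.0018,0,-.2331])
Rb=Ro.from_euler("z",v[3]).as_matrix()
W=lambda P:v[:3]+Rb@(np.asarray(P,float)/1000)
E
python3 - <<'E'
from h import *
D=np.array([0,0,-1.]); rot=rpy(Rb@[0,-1.,0],D).tolist()
g=lambda th,off=5:W([80,90-112*np.cos(th),92+112*np.sin(th)+off-5]).tolist()
up=g(0); up[2]=.19
robot.move_ptp(up,rot); 
hit=robot.move_l(g(0),feed=.12,contact_N=8); print("hit",hit,sensors.read_tcp_pos(),g(0))
if not hit:
    grab(20); print("gap",sensors.read_finger_gap(),sensors.read_finger_force(),sensors.read_force())
    if .015<sensors.read_finger_gap()<.026:
        for th in np.linspace(0,2.05,8)[1:]:
            robot.move_l(g(th),feed=.12); print(round(th,2),round(sensors.read_finger_gap(),4),np.round(sensors.read_force(),1),round(sensors.read_time_s(),2))
E
```

```text
hit False [ 0.54372765 -0.03801276  0.09263595] [0.5432545136280147, -0.038084592849257214, 0.092]
gap 0.019964227000823852 19.99987095594406 [ 2.271496   -1.21933989 -0.98149405]
0.29 0.0199 [1.  0.3 1.2] 7.37
0.59 0.0199 [ 3.1 -1.1  1.6] 7.79
0.88 0.02 [ 2.6 -3.   3. ] 8.22
1.17 0.0196 [ 3.6 -0.6  3.4] 8.64
1.46 0.0198 [ 4.6 -1.8  3.7] 9.07
1.76 0.0196 [4.6 0.1 4.5] 9.49
2.05 0.0195 [6.  1.9 5.5] 9.92
```

Run:
```python
from h import *
ungrasp(); robot.sleep(.3)
p=np.array(sensors.read_tcp_pos()); p[2]+=.07; robot.move_l(p.tolist(),feed=.2)
yaw=.024
a=Rb@[np.cos(yaw),np.sin(yaw),0]
rot=rpy(-a,np.array([0,0,-1.])).tolist()
P=W([14,-4.5,250]).tolist()
robot.move_ptp(P,rot)
im,K,T=view("wrist"); cv2.imwrite("pics/w2.png",cv2.resize(im[:,:,::-1],(800,600)))
json.dump([(K.tolist(),T.tolist())],open("v2.json","w"))
print(sensors.read_time_s(),sensors.read_q(),[(np.round(r["box"],1).tolist(),round(r["score"],2)) for r in spot_in("wrist","remote_mid")][:3])
exp=[proj(K,T,W(x))/.64 for x in ([105.3,-21,38],[105.3,14,38],[-20,-70,70],[-20,70,70],[80,90,92],[80,199,119])]
print(np.round(exp).tolist())
```

```text
13.1167 [-5.98571219e-02 -8.89677827e-04  2.14932674e+00 -1.19237676e-05
  9.93651783e-01 -1.42319726e+00] [([250.8, 193.1, 35.4, 99.7], 0.73), ([442.5, 52.4, 35.7, 102.2], 0.71), ([158.4, 344.6, 42.4, 41.2], 0.58)]
[[372.0, 376.0], [417.0, 377.0], [296.0, 219.0], [511.0, 225.0], [535.0, 380.0], [721.0, 403.0]]
```

View pics/w2.png

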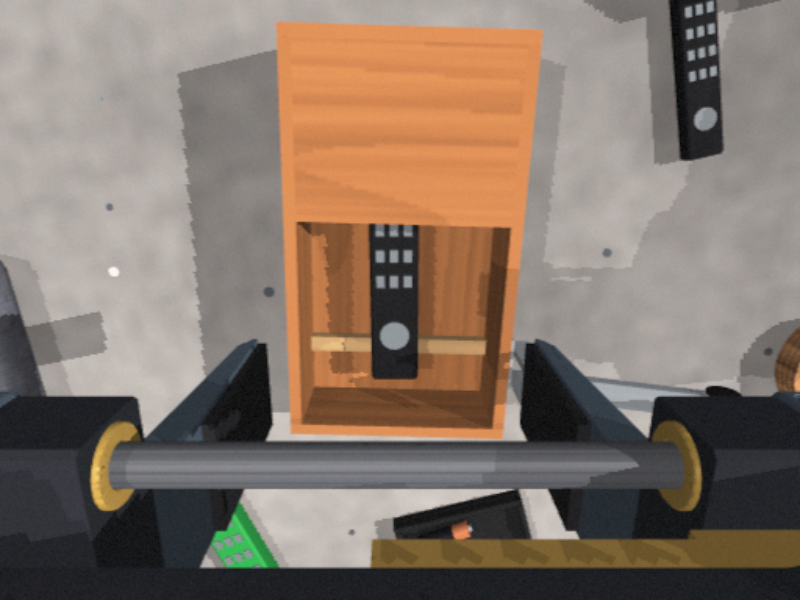

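The arm lies back outside the box (right side, about (600–740,390)). The remote's lead end shows at (371–418,378), against a prediction of (372–417,377), so the pose is confirmed. I check IK along the tilt path, then descend and grasp.

```bash
cat >> h.py <<'E'
a_=Rb@[np.cos(.024),np.sin(.024),0]; zz=np.array([0,0,1.])
def pose(xt,zt,al):
    al=np.radians(al); g,h=128.7,11.
    x=xt+g*np.cos(al)-h*np.sin(al); z=zt+g*np.sin(al)+h*np.cos(al)
    p=W([14,-4.5,0])+a_*(x-14)/1000+zz*z/1000
    return p.tolist(), rpy(-(np.cos(al)*a_+np.sin(al)*zz), np.sin(al)*a_-np.cos(al)*zz).tolist()
path=[(-112,19.5,1),(-107,19,4),(-101,16,8),(-93,13,14),(-87,12,17.5),(-87+90*np.cos(.3054),12+90*np.sin(.3054),17.5),(4,185,17.5)]
E
python3 - <<'E'
from h import *
for w in [(-114.7,18,0)]+path:
    p,r=pose(*w); q=solver.solve_ik(p,r); print(np.round(p,3),None if q is None else np.round(q,2))
p,r=pose(-114.7,18,0); 
hi=p.copy(); hi[2]=.10
robot.move_l(hi,feed=.2); hit=robot.move_l(p,feed=.08,contact_N=8); print("hit",hit,sensors.read_tcp_pos(),p)
if not hit:
    grab(45); print("gap",sensors.read_finger_gap(),sensors.read_finger_force(),np.round(sensors.read_force(),1),sensors.read_time_s())
E
```

```text
[ 0.483 -0.006  0.029] [-0.06  0.4   2.21 -0.    0.53 -1.42]
[ 0.486 -0.006  0.033] [-0.06  0.39  2.22 -0.01  0.52 -1.42]
[ 0.49  -0.007  0.039] [-0.06  0.37  2.24 -0.02  0.47 -1.4 ]
[ 0.494 -0.008  0.045] [-0.05  0.34  2.26 -0.06  0.4  -1.36]
[ 0.498 -0.009  0.055] None
[ 0.501 -0.01   0.061] None
[ 0.585 -0.027  0.088] [-0.07  0.33  2.16 -0.13  0.34 -1.32]
[ 0.59  -0.029  0.234] [-0.07  0.09  2.11 -0.07  0.64 -1.38]
hit False [ 0.48339864 -0.00583764  0.0293488 ] [0.48308189327199136, -0.005812224490398212, 0.029]
gap 0.03593483217224098 44.9898898601532 [-0.2  0.2  0.7] 15.9833
```

The grasp works, with a gap of 36 mm as expected. But joint 5's lower limit (0.31) blocks the tilt. I re-grasp with the tool leaning 6° forward and 4 mm closer to balance, which frees that tilt range.

```bash
cat >> h.py <<'E'
def pose(xt,zt,al,be=-6.,g=124.7,h=18.):
    al=np.radians(al); t=al+np.radians(be)
    x=xt+g*np.cos(al)-h*np.sin(al); z=zt+g*np.sin(al)+h*np.cos(al)
    tz=np.sin(t)*a_-np.cos(t)*zz
    p=W([14,-4.5,0])+a_*(x-14)/1000+zz*z/1000+.005*tz
    return p.tolist(), rpy(-(np.cos(t)*a_+np.sin(t)*zz), tz).tolist()
E
python3 - <<'E'
from h import *
ok=True
for w in [(-114.7,18,0)]+path:
    p,r=pose(*w); q=solver.solve_ik(p,r); ok&=q is not None; print(np.round(p,3),None if q is None else np.round(q,2))
if ok:
    ungrasp(); p,r=pose(-114.7,18,0)
    hit=robot.move_l(p,feed=.05,rotation=r,contact_N=8); print("hit",hit)
    if not hit:
        grab(45); print("gap",sensors.read_finger_gap(),np.round(sensors.read_force(),1),sensors.read_time_s())
        for w in path[:5]:
            p,r=pose(*w); hit=robot.move_l(p,feed=.04,rotation=r,contact_N=12)
            print(hit,np.round(sensors.read_force(),1),round(sensors.read_finger_gap(),4),round(sensors.read_time_s(),2))
            if hit: break
im,K,T=view("scene"); cv2.imwrite("pics/s3.png",cv2.resize(im[100:280,180:420,::-1],(800,600),interpolation=cv2.INTER_CUBIC))
E
```

```text
[ 0.479 -0.005  0.031] [-0.07  0.42  2.17  0.02  0.65 -1.45]
[ 0.481 -0.005  0.035] [-0.07  0.41  2.18  0.02  0.64 -1.45]
[ 0.485 -0.006  0.041] [-0.06  0.39  2.2   0.01  0.6  -1.43]
[ 0.489 -0.007  0.046] [-0.06  0.36  2.22 -0.01  0.53 -1.41]
[ 0.493 -0.008  0.056] [-0.05  0.32  2.26 -0.05  0.42 -1.37]
[ 0.496 -0.009  0.062] [-0.05  0.3   2.29 -0.09  0.36 -1.33]
[ 0.58  -0.026  0.089] [-0.07  0.34  2.12 -0.06  0.47 -1.39]
[ 0.585 -0.028  0.235] [-0.08  0.12  2.06 -0.04  0.76 -1.41]
hit False
gap 0.03564227974850202 [0.2 0.2 0.8] 18.075
False [-0.  -0.7 -1.4] 0.0359 18.33
False [ 0.1 -0.4 -1.1] 0.0358 18.67
False [ 0.5 -0.3 -1. ] 0.0356 18.99
False [-0.2 -0.2 -0.7] 0.0354 19.4
False [ 0.2  0.3 -1.1] 0.0357 19.73
```

View pics/s3.png

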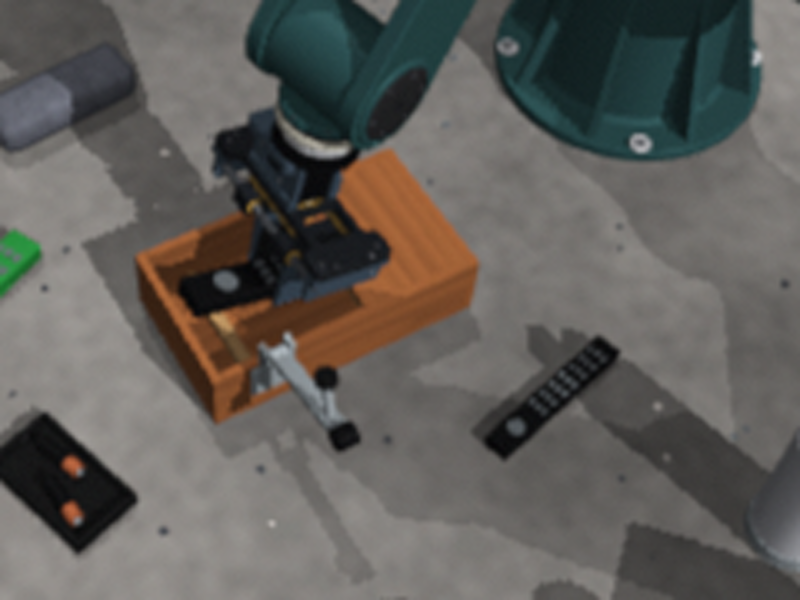

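The crop shows the remote held and tilted, with its lead end up at (200,290) near the end wall. The clamp lies back at (300,385) and nothing is touching. Next I draw it out and lift.

Run:
```python
from h import *
for w,f in zip(path[5:],(.06,.12)):
    p,r=pose(*w); hit=robot.move_l(p,feed=f,rotation=r,contact_N=12)
    print(hit,np.round(sensors.read_force(),1),round(sensors.read_finger_gap(),4),round(sensors.read_time_s(),2))
    if hit: break
robot.sleep(.5)
im,K,T=view("scene"); cv2.imwrite("pics/s4.png",cv2.resize(im[:,:,::-1],(800,600),interpolation=cv2.INTER_CUBIC))
xs=[proj(K,T,v[:3]+a_*(4+d*np.cos(.3054))/1000+zz*(.185+d*np.sin(.3054)/1000))/.64 for d in(0,220)]; print(np.round(xs))
```

```text
False [-0.8  0.5 -1.3] 0.036 21.43
False [ 0.1  0.8 -1.5] 0.0359 22.79
[[424. 240.]
 [315. 264.]]
```

View pics/s4.png

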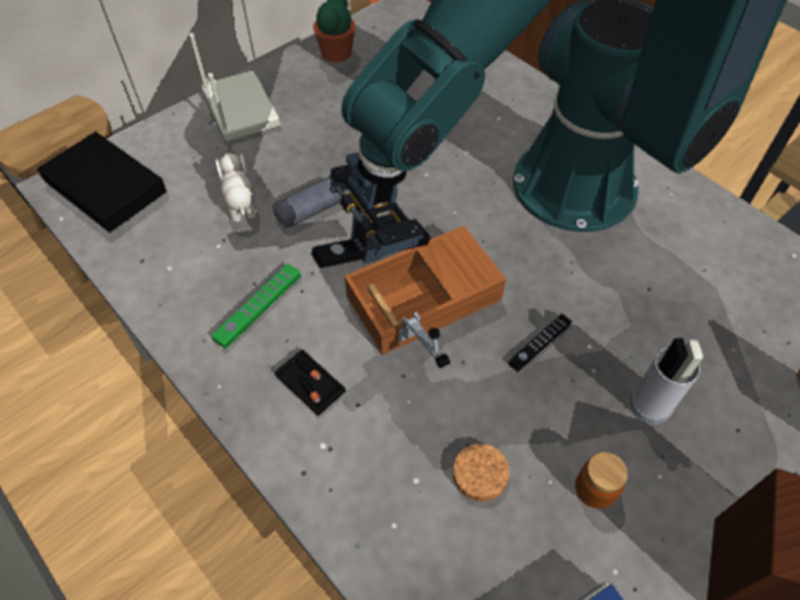

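The picture shows the box empty and the clamp back at (430,345). The remote is held with its lead end at (318,255), against a predicted (315,264), so it is clear above the box. Everything else stands where it was.

Run:
```python
from rig import *
print(ticket.job_done(), sensors.read_time_s())
```

```text
the job is handed in; nothing more can be done
the job is handed in; nothing more can be done
```

I swung the clamp back onto its stop, then drew the long black remote out and handed the job in still holding it at rest, by my figures about 11 cm above the rim at its lowest end; the clock read about 23 s before hand-in.

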